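Check a wheelchair wheel for bearing play

ROBOT

A 7-joint arm with a two-finger parallel gripper is mounted at the origin on the work surface. World frame = base frame: x ahead of the robot, y to its left, z up, the work surface at z = 0. Lengths are in m, angles in rad, forces in N, time in s.
With the tool pointing down it reaches from about 0.425 to 0.875 m from the base axis. Payload 8.4 kg.
Tool frame: the origin (TCP) lies between the finger pads; the fingertips stand 22 mm ahead of it and the grasp point (between the pads) lies 3 mm ahead of it (finger_overhang is the distance from the TCP to the fingertips, in m); x points along the fingers, y is the direction in which the jaws open and shut, and the axes are right-handed (so a half turn about x gives the same grasp; the last joint's range is limited). The gripper opens to 87 mm and grips with 3 to 60 N. Pads are 19 mm wide; open, the fingers measure 117 mm over their backs; the gripper's body (75 mm by 190 mm) begins 51 mm behind the grasp point.
Start: joints at [1.191, 0.333, 0.04, 1.465, -0.013, 1.343, -0.059], TCP at [0.18, -0.625, 0.245] pointing down, gripper open.
Joint ranges: [-2.58, 2.58], [-0.38, 2.09], [-1.3, 1.39], [0.25, 2.4], [-1.5, 4.64], [0.08, 2.09], [-2.65, 2.65]. Speed limits (rad/s): [2.22, 2.22, 2.79, 2.79, 3.14, 3.14, 3.14].

INTERFACE

Orientations are given as [roll, pitch, yaw] about the fixed x, y, z axes, in that order (R = Rz(yaw) Ry(pitch) Rx(roll)).
In Python, from plant import * gives the robot as it stands. The module is installed in compiled form; this text tells all that it offers.
- The arm moves only by the tool jog_arm, never from a script. Its arguments are lists of equal length, an entry for each row: "delta_rot": the turn, a rotation vector about the tool's x, y, z in rad, a list of three; "travel": the shift along the tool's x, y, z in m, a list of three; "grip": the opening, from -1 (shut) to 1 (fully open). A call has 1 to 20 rows; each row shifts and turns the commanded pose from where the row before left it, along the tool's axes as they then stand; what a row does not reach is not made up. A row lasts 1/10 s, in which the tool goes at most 50 mm and 8.59 degrees, less where a joint would pass 70% of its speed; a pose out of reach is approached as far as the arm can. A call is refused whole if a number of a shift passes 0.05 or a number of a turn 0.15, either way. A call with a gripper value outside its range is refused whole. The fingers move at their own pace and stop on an object; "newtons" is the grip in N (left out, the last holds). Time passes only in rows, so rows that do not move let the fingers close. It gives the time, the measured TCP pose, the force and the opening at its end, in the units of the state.
- read_state(): the state, without advancing time (a new reading comes with each control period).
- camera(name): name is "side" or "top" or "wrist"; returns a dict with "frame" (480x640x3 uint8, blue, green, red), "range_z" (480x640 float32, m along the optical axis (not along the pixel's ray), 0 where there is no reading), "intrinsics" (3x3 intrinsics, pixels), "position" and "orientation" of the camera in the world. Camera axes: x right, y down, z forward; pixel columns grow to the right and rows downward; lengths in m; the calibration is good to about 2 mm. A picture is of the moment at which its call begins.
- job_done(): hands the job in, once; it reports no verdict.
The state is a dict: "time_s": time; "joint_positions": joint angles; "qvel": joint speeds; "effort": joint torques, N m; "tcp_pos": TCP position; "tcp_rot": TCP orientation; "contact_force": force on the tool from outside, world axes, zero at the start; "ft_torque": the same for the moment, N m; "grip_width": finger opening in m.
Only numpy, scipy, OpenCV 4.12 (cv2) and the standard library are available. Lean on these libraries where they do the work, as an engineer would, in place of code of your own. Each camera call takes 0.05 s, during which the arm holds its last target. There are 200 camera calls.

TASK

Two wheelchair caster wheels stand on their axles in bench stands. Check the larger wheel for bearing play: rock it sideways on its axle as far as it goes, first its top over towards the robot's left (world +y side), then over towards the robot's right, and finally set it upright again and let go. Leave the smaller wheel as it is.

Things in the scene. Friction and masses are not known exactly. Their poses are not given: they have to be found in the camera images.
- wheel (a joint): Sideways lean of the larger wheel in its worn hub, rad: 0 upright, positive = top leans to the robot's left (+y side), negative = right. Hard stops at -0.35 and +0.35. Leans about a level line through the hub centre, in the wheel's plane. Moves under about 2 N at the rim, no spring, stays where it is left; starts at a small lean. It does not spin.
- wheel_top (a point): Top of the tyre of the larger wheel, mid-width; moves with the wheel. Upright caster wheel, 180 mm diameter, flat sides, 30 mm thick, black tyre, grey core. z: along the radius, up, leaning with the wheel; y: across the thickness, to the robot's left; x: level, in the wheel's plane, away from the robot. Hub centre is 90 mm from here along -z. The rim can be pinched across its thickness from above.
- stand_a: Fixed bench stand of the larger wheel; origin on the table under the hub centre, which is 125 mm up. Same x and y as the upright wheel, z vertical; yaw up to 0.4 rad. Base 150 x 150 x 12 mm; two aluminium uprights hold the axle, 8 mm thick (y), 36 mm wide (x), centred 58 mm either side of the wheel's middle, 137 mm high.
- small_top (a point): Top of the tyre of the smaller wheel, to be left alone: 110 mm diameter, 24 mm thick, in an identical stand (hub centre 125 mm above the table), same axes; it leans as easily. Which of the two is on the left varies.

How it is judged:
On the way, in this order (a step that is already met when the one before it is completed fails the run):
1. the larger wheel is rocked over to the robot's left, at least 0.22 rad of its 0.35 (value of joint wheel above 0.22 rad), for 0.1 s.
2. then it is rocked over to the robot's right, at least 0.22 rad of its 0.35 (value of joint wheel below -0.22 rad), for 0.1 s.
At the end, for the whole second after the job is handed in: The larger wheel stands upright again within 0.17 rad (10 degrees) either way, at rest and released, after having leaned at least 0.22 rad to the left and then at least 0.22 rad to the right; the top of the smaller wheel has never moved more than 15 mm from its start (value of joint wheel between -0.17 and 0.17 rad and velocity of joint wheel between -0.1 and 0.1 rad/s); the robot touches nothing.
It fails at once if the smaller wheel is moved: its top more than 15 mm from its start (distance of small_top from where it was at the start of the episode above 0.015 m).
It also fails if it takes over 32 s, if anything falls off the work surface, if the arm or the gripper's body presses on something with over 40 N, if the wrist force passes 120 N, or if a joint passes its speed limit or range.

## Working session

There is one attempt and no reset: what is moved stays moved. The work goes in short steps, Python scripts to look and compute and a tool call to move; the robot and the scene stay as the last step left them, time stands still between calls to the robot, and variables do not carry over. Pictures are saved under pics/ and viewed, about 8 in all and at most 12, crops included, and the job is handed in when it is done.

Besides the shell and the picture viewer there is one more tool, called as name(argument=value, ...), one argument or row to a line, values as JSON. jog_arm: Moves the arm, as the interface text tells. Its arguments: {"type":"object","properties":{"delta_rot":{"type":"array"},"travel":{"type":"array"},"grip":{"type":"array"},"newtons":{"type":"number"}},"required":["delta_rot","travel","grip"]}

```bash
mkdir -p pics
cat > h.py <<'E'
from plant import *
import numpy as np, cv2
from scipy.spatial.transform import Rotation as R
def rot(o):
    o=np.array(o,float)
    if o.shape==(3,3): return o
    return R.from_euler('xyz',o).as_matrix() if o.size==3 else R.from_quat(o).as_matrix()
def cloud(c):
    z=c["range_z"];K=np.array(c["intrinsics"]);v,u=np.mgrid[:480,:640]
    p=np.dstack([(u-K[0,2])/K[0,0]*z,(v-K[1,2])/K[1,1]*z,z])
    P=p@rot(c["orientation"]).T+np.array(c["position"]);P[z==0]=np.nan
    return P
E
python3 - <<'E'
from h import *
s=read_state();print(s)
ims=[]
for n in("top","side"):
    c=camera(n);print(n,c["position"],c["orientation"],c["intrinsics"])
    np.savez(n+'.npz',f=c["frame"],P=cloud(c))
    ims.append(c["frame"])
    cv2.imwrite(f'pics/{n}0.png',c["frame"])
E
```

```text
{'time_s': 0.0, 'joint_positions': array([ 1.19081048,  0.3338958 ,  0.03984247,  1.46629787, -0.01341702,
        1.34328667, -0.05851195]), 'qvel': array([ 0.00141621,  0.0004885 , -0.0002198 ,  0.00015828,  0.00023273,
       -0.00079997, -0.00013519]), 'effort': array([ 2.84086436e-04, -6.56353641e+01,  1.33527339e+00, -4.03804028e+01,
       -5.97307761e-02,  4.44753072e-02,  1.60470227e-04]), 'tcp_pos': array([ 0.1799963 , -0.6241193 ,  0.24365555]), 'tcp_rot': array([-1.5196769 ,  1.56917421,  1.90269783]), 'contact_force': array([-0.19135517, -0.07395217,  0.17662412]), 'ft_torque': array([-0.02191268,  0.03447586,  0.00954492]), 'grip_width': 0.08686733204338537}
top [ 0.46710872 -0.0109361   0.80663848] [-3.02243799e+00 -1.22677212e-03 -1.58617976e+00] [[442.99489247   0.         315.2410198 ]
 [  0.         442.99489247 236.97331032]
 [  0.           0.           1.        ]]
side [0.17921691 0.58288965 0.67263747] [-2.22911457 -0.00623397 -2.57904691] [[585.76854648   0.         324.51210222]
 [  0.         585.76854648 239.84415661]
 [  0.           0.           1.        ]]
```

View pics/top0.png

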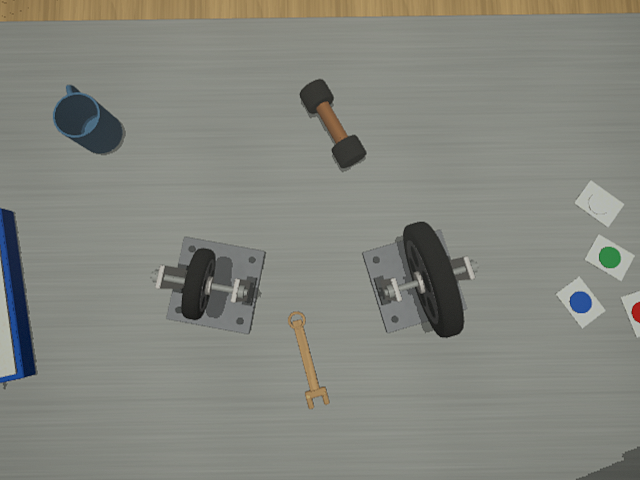

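View pics/side0.png

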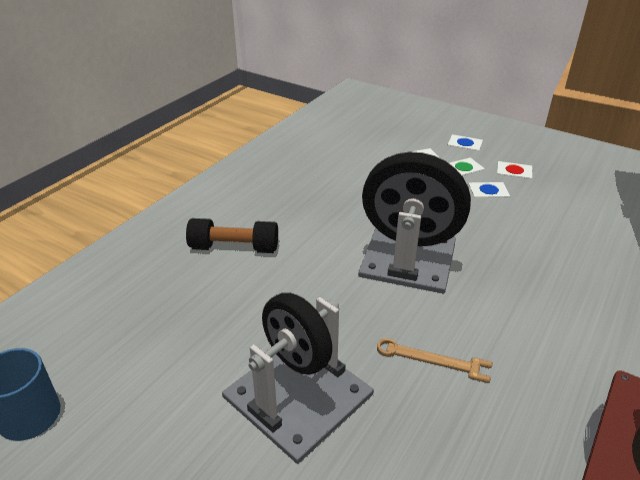

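Top view: the larger wheel is on the robot's right, with its tyre running from px (415,225) to (455,335). The smaller wheel is on the left, around (200,285). The side view agrees.

Run:
```python
from h import *
for n in("top","side"):
    d=np.load(n+'.npz');P=d['P'];f=d['f'].astype(int);dark=(f.max(2)<75)
    X=P[...,0];Y=P[...,1];Z=P[...,2]
    reg=(X>.2)&(X<.6)&(Y<-.08)&(Y>-.4)
    base=reg&(Z>.006)&(Z<.018)&~dark
    print(n,'base',base.sum())
    if n=='top':
        b=P[base];r=cv2.minAreaRect(b[:,:2].astype(np.float32));print(r)
    w=P[reg&(Z>.15)&dark];print('wheel n',len(w),w.min(0),w.max(0))
    t=w[w[:,2]>w[:,2].max()-.008];print('top pts',t.mean(0), t.min(0),t.max(0))
    for lo in(.15,.17,.19,.2):
        q=w[(w[:,2]>lo)&(w[:,2]<lo+.01)]
        if len(q)>5:
            r=cv2.minAreaRect(q[:,:2].astype(np.float32));print(lo,len(q),r)
    small=P[(X>.2)&(X<.6)&(Y>.08)&(Y<.4)&(Z>.15)&dark];print('small',small.mean(0),small.max(0))
    ax=P[reg&(Z>.11)&(Z<.15)&~dark];print('upright',cv2.minAreaRect(ax[:,:2].astype(np.float32)))
s=read_state();print(rot(s['tcp_rot']).round(3))
```

```text
top base 2926
((0.4827393889427185, -0.1891121119260788), (0.15016984939575195, 0.14978273212909698), 15.728153228759766)
wheel n 3155 [ 0.39776686 -0.21941174  0.15004903] [ 0.5658049  -0.15175736  0.21614172]
top pts [ 0.48133165 -0.18379807  0.21171472] [ 0.44708384 -0.20406169  0.20814254] [ 0.51975402 -0.16453414  0.21614172]
0.15 192 ((0.4814029037952423, -0.18412908911705017), (0.1717159003019333, 0.025527723133563995), 15.716370582580566)
0.17 297 ((0.48134151101112366, -0.18431121110916138), (0.154302716255188, 0.02881132997572422), 15.939459800720215)
0.19 502 ((0.48124945163726807, -0.1838735193014145), (0.12413444370031357, 0.029109984636306763), 15.614736557006836)
0.2 794 ((0.4805605411529541, -0.18414826691150665), (0.09955243766307831, 0.029880832880735397), 15.295857429504395)
small [0.47994193 0.16048114 0.16933815] [0.52875195 0.18287181 0.18113874]
upright ((0.490422785282135, -0.1796548068523407), (0.12662404775619507, 0.12208157777786255), 54.59114456176758)
side base 2669
wheel n 3411 [ 0.39865232 -0.21693519  0.15000216] [ 0.56200533 -0.15094436  0.21679257]
t
[... 157 characters left out ...]
7662951350212097), (0.17043061554431915, 0.022807100787758827), 20.515626907348633)
0.17 535 ((0.4804770350456238, -0.18084463477134705), (0.15563063323497772, 0.025448912754654884), 16.667911529541016)
0.19 498 ((0.47987100481987, -0.1805121749639511), (0.12437651306390762, 0.025858163833618164), 15.69166088104248)
0.2 474 ((0.4802698493003845, -0.18012677133083344), (0.09996651858091354, 0.027798805385828018), 16.572858810424805)
small [0.47177979 0.17082527 0.16687197] [0.52711602 0.18486471 0.18153695]
upright ((0.47231003642082214, -0.15442299842834473), (0.1787368655204773, 0.07997884601354599), 18.17363166809082)
[[-0.     0.277 -0.961]
 [ 0.001 -0.961 -0.277]
 [-1.    -0.001  0.   ]]
```

jog_arm(
  delta_rot=[
    [0,0,0],
    [0,0,0],
    [0,0,0],
    [0,0,0],
    [0,0,0],
    [0,0,0],
    [0,0,0],
    [0,0,0],
    [0,0,0],
    [0,0,0],
    [0,0,0],
    [0,0,0],
    [0,0,0],
    [0,0,0],
    [0,0,0],
    [0,0,0],
    [0,0,0],
    [0,0,0],
    [0,0,0],
    [0,0,0],
  ],
  travel=[
    [-0.03,0,0],
    [-0.03,0,0],
    [0,-0.02,-0.024],
    [0,-0.02,-0.024],
    [0,-0.02,-0.024],
    [0,-0.02,-0.024],
    [0,-0.02,-0.024],
    [0,-0.02,-0.024],
    [0,-0.02,-0.024],
    [0,-0.02,-0.024],
    [0,-0.02,-0.024],
    [0,-0.02,-0.024],
    [0,-0.02,-0.024],
    [0,-0.02,-0.024],
    [0,-0.02,-0.024],
    [0,-0.02,-0.024],
    [0,-0.02,-0.024],
    [0,-0.02,-0.024],
    [0,-0.02,-0.024],
    [0,0,0],
  ],
  grip=[1,1,1,1,1,1,1,1,1,1,1,1,1,1,1,1,1,1,1,1],
)

```text
time_s: 2.1
tcp_pos: [0.4798, -0.1803, 0.3043]
tcp_rot: [-2.043, 1.569, 1.386]
contact_force: [-0.0, -0.1, 0.4]
grip_width: 0.0874
```

jog_arm(
  delta_rot=[
    [0,0,0.07],
    [0,0,0],
    [0,0,0],
    [0,0,0],
    [0,0,0],
    [0,0,0],
    [0,0,0],
    [0,0,0],
    [0,0,0],
    [0,0,0],
    [0,0,0],
    [0,0,0],
    [0,0,0],
    [0,0,0],
    [0,0,0],
  ],
  travel=[
    [0,-0.004,0],
    [0.016,0,0],
    [0.016,0,0],
    [0.016,0,0],
    [0.016,0,0],
    [0.016,0,0],
    [0.016,0,0],
    [0,0,0],
    [0,0,0],
    [0,0,0],
    [0,0,0],
    [0,0,0],
    [0,0,0],
    [0,0,0],
    [0,0,0],
  ],
  grip=[1,1,1,1,1,1,1,1,-1,-1,-1,-1,-1,-1,-1],
  newtons=25,
)

```text
time_s: 3.6
tcp_pos: [0.4787, -0.1874, 0.2089]
tcp_rot: [1.572, 1.501, -1.289]
contact_force: [0.2, -0.0, 1.3]
grip_width: 0.039
```

```bash
cat > chk.py <<'E'
from h import *
import sys
s=read_state();T=rot(s['tcp_rot']);d=s['tcp_pos']-np.array([.4827,-.1891,.125])
wy=np.array([-.271,.963,0])
print(s['time_s'],s['tcp_pos'],s['grip_width'],s['contact_force'],'tilt',np.arcsin(-T[:,0]@wy),'lat,h',d@wy,d[2],'lean',np.arctan2(d@wy,d[2]))
if len(sys.argv)>1:
    cv2.imwrite(f'pics/{sys.argv[1]}.png',camera("side")["frame"][60:360,250:640])
E
python3 chk.py grasp
```

```text
3.6 [ 0.47869352 -0.18736207  0.20885488] 0.03896816561657105 [ 0.15959152 -0.01429604  1.26784472] tilt 0.07002352636596405 lat,h 0.002759383511539509 0.08385488354498644 lean 0.03289478255889044
```

View pics/grasp.png

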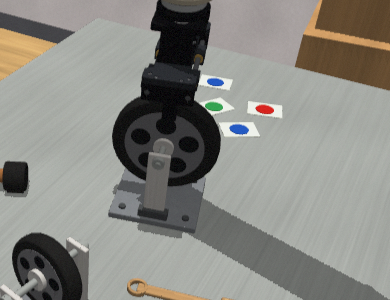

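The crop shows the gripper over the tyre top at about (170,100), straddling the rim. It is still closing, so I'll finish the grip.

jog_arm(
  delta_rot=[
    [0,0,0],
    [0,0,0],
    [0,0,0],
    [0,0,0],
  ],
  travel=[
    [0,0,0],
    [0,0,0],
    [0,0,0],
    [0,0,0],
  ],
  grip=[-1,-1,-1,-1],
)

```text
time_s: 4.05
tcp_pos: [0.4786, -0.187, 0.2088]
tcp_rot: [1.569, 1.501, -1.292]
contact_force: [-2.8, 3.9, 3.6]
grip_width: 0.0302
```

```bash
python3 chk.py
```

```text
4.05 [ 0.47858958 -0.18696425  0.20879847] 0.030167490862526843 [-2.79944391  3.88678573  3.61713742] tilt 0.06936578028965468 lat,h 0.003170646616159243 0.08379846683738107 lean 0.03781853051837611
```

jog_arm(
  delta_rot=[
    [0,0,0.02],
    [0,0,0.02],
    [0,0,0.02],
    [0,0,0.02],
    [0,0,0.02],
    [0,0,0.02],
    [0,0,0.02],
    [0,0,0.02],
    [0,0,0.02],
    [0,0,0.02],
    [0,0,0.02],
    [0,0,0.02],
    [0,0,0],
    [0,0,0],
    [0,0,0],
  ],
  travel=[
    [0,-0.0018,0],
    [0,-0.0018,0],
    [0,-0.0018,0],
    [0,-0.0018,0],
    [0,-0.0018,0],
    [0,-0.0018,0],
    [0,-0.0018,0],
    [0,-0.0018,0],
    [0,-0.0018,0],
    [0,-0.0018,0],
    [0,-0.0018,0],
    [0,-0.0018,0],
    [0,0,0],
    [0,0,0],
    [0,0,0],
  ],
  grip=[-1,-1,-1,-1,-1,-1,-1,-1,-1,-1,-1,-1,-1,-1,-1],
)

```text
time_s: 5.55
tcp_pos: [0.473, -0.167, 0.2051]
tcp_rot: [1.572, 1.261, -1.289]
contact_force: [0.2, -0.1, 4.0]
grip_width: 0.0298
```

```bash
python3 chk.py left
```

```text
5.55 [ 0.47297138 -0.16696866  0.20506957] 0.029782268469761907 [ 0.20735119 -0.09181786  3.96910452] tilt 0.3097621097063798 lat,h 0.02394893468652405 0.08006956971082488 lean 0.290632350851011
```

View pics/left.png

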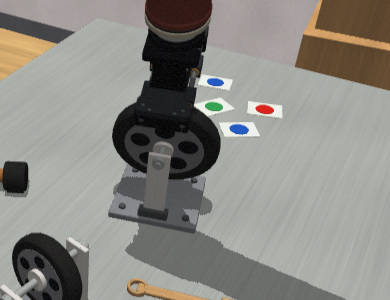

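The wheel leans about 0.3 to the left (tyre top near (165,100), shifted towards the camera), and the grip is holding. I'll ease it a little further to feel for the stop, then swing right.

jog_arm(
  delta_rot=[
    [0,0,0.015],
    [0,0,0.015],
    [0,0,0.01],
    [0,0,0],
    [0,0,0],
  ],
  travel=[
    [0,-0.0016,0],
    [0,-0.0016,0],
    [0,-0.001,0],
    [0,0,0],
    [0,0,0],
  ],
  grip=[-1,-1,-1,-1,-1],
)

```text
time_s: 6.1
tcp_pos: [0.472, -0.1633, 0.2039]
tcp_rot: [1.573, 1.22, -1.288]
contact_force: [2.5, -2.8, 5.5]
grip_width: 0.03
```

jog_arm(
  delta_rot=[
    [0,0,-0.04],
    [0,0,-0.04],
    [0,0,-0.04],
    [0,0,-0.04],
    [0,0,-0.04],
    [0,0,-0.04],
    [0,0,-0.04],
    [0,0,-0.04],
    [0,0,-0.04],
    [0,0,-0.04],
    [0,0,-0.04],
    [0,0,-0.04],
    [0,0,-0.04],
    [0,0,-0.04],
    [0,0,-0.04],
    [0,0,-0.04],
    [0,0,0],
    [0,0,0],
    [0,0,0],
  ],
  travel=[
    [0,0.0033,0],
    [0,0.0033,0],
    [0,0.0033,0],
    [0,0.0033,0],
    [0,0.0033,0],
    [0,0.0033,0],
    [0,0.0033,0],
    [0,0.0033,0],
    [0,0.0033,0],
    [0,0.0033,0],
    [0,0.0033,0],
    [0,0.0033,0],
    [0,0.0033,0],
    [0,0.0033,0],
    [0,0.0033,0],
    [0,0.0033,0],
    [0,0,0],
    [0,0,0],
    [0,0,0],
  ],
  grip=[-1,-1,-1,-1,-1,-1,-1,-1,-1,-1,-1,-1,-1,-1,-1,-1,-1,-1,-1],
)

```text
time_s: 8.0
tcp_pos: [0.4861, -0.2138, 0.2056]
tcp_rot: [-1.571, 1.281, 1.85]
contact_force: [3.5, -5.4, -0.3]
grip_width: 0.0301
```

```bash
python3 chk.py right
```

```text
8.0 [ 0.48611231 -0.21382824  0.20559464] 0.030097587648078544 [ 3.50266695 -5.37796362 -0.32791033] tilt -0.2902032531911673 lat,h -0.024738035106562802 0.08059464298822291 lean -0.29781511941859584
```

View pics/right.png

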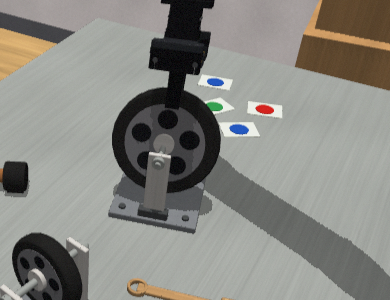

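The wheel now leans about 0.29 to the right (its face tipped away from the camera, tyre top near (170,90)). I'll nudge it towards the stop, bring it back upright and release.

jog_arm(
  delta_rot=[
    [0,0,-0.02],
    [0,0,-0.02],
    [0,0,0],
    [0,0,0],
  ],
  travel=[
    [0,0.0017,0],
    [0,0.0017,0],
    [0,0,0],
    [0,0,0],
  ],
  grip=[-1,-1,-1,-1],
)

```text
time_s: 8.45
tcp_pos: [0.487, -0.2168, 0.2047]
tcp_rot: [-1.571, 1.24, 1.85]
contact_force: [3.4, -6.0, 0.1]
grip_width: 0.0298
```

jog_arm(
  delta_rot=[
    [0,0,0.033],
    [0,0,0.033],
    [0,0,0.033],
    [0,0,0.033],
    [0,0,0.033],
    [0,0,0.033],
    [0,0,0.033],
    [0,0,0.033],
    [0,0,0.033],
    [0,0,0.033],
    [0,0,0],
    [0,0,0],
    [0,0,0],
  ],
  travel=[
    [0,-0.0028,0],
    [0,-0.0028,0],
    [0,-0.0028,0],
    [0,-0.0028,0],
    [0,-0.0028,0],
    [0,-0.0028,0],
    [0,-0.0028,0],
    [0,-0.0028,0],
    [0,-0.0028,0],
    [0,-0.0028,0],
    [0,0,0],
    [0,0,0],
    [0,0,0],
  ],
  grip=[-1,-1,-1,-1,-1,-1,-1,-1,-1,-1,-1,-1,-1],
)

```text
time_s: 9.75
tcp_pos: [0.4793, -0.1898, 0.2093]
tcp_rot: [-1.276, 1.57, 2.147]
contact_force: [6.1, -4.3, -5.1]
grip_width: 0.0301
```

```bash
python3 chk.py
```

```text
9.75 [ 0.4793207  -0.18979523  0.20926304] 0.03010308974151019 [ 6.14307427 -4.33871556 -5.07362111] tilt -0.0005889038800675707 lat,h 0.0002462804977478499 0.08426303756057946 lean 0.002922750040779362
```

jog_arm(
  delta_rot=[
    [0,0,0],
    [0,0,0],
    [0,0,0],
    [0,0,0],
    [0,0,0],
    [0,0,0],
    [0,0,0],
    [0,0,0],
    [0,0,0],
    [0,0,0],
    [0,0,0],
    [0,0,0],
    [0,0,0],
    [0,0,0],
    [0,0,0],
  ],
  travel=[
    [0,0,0],
    [0,0,0],
    [0,0,0],
    [0,0,0],
    [0,0,0],
    [0,0,0],
    [0,0,0],
    [-0.01,0,0],
    [-0.02,0,0],
    [-0.02,0,0],
    [-0.02,0,0],
    [-0.02,0,0],
    [-0.02,0,0],
    [0,0,0],
    [0,0,0],
  ],
  grip=[1,1,1,1,1,1,1,1,1,1,1,1,1,1,1],
)

```text
time_s: 11.25
tcp_pos: [0.4795, -0.1898, 0.3207]
tcp_rot: [2.465, 1.57, -0.395]
contact_force: [-0.1, 0.6, -0.3]
grip_width: 0.0867
```

```bash
python3 chk.py rel
python3 - <<'E'
from h import *
c=camera("side");P=cloud(c);f=c["frame"].astype(int);dark=f.max(2)<75
X,Y,Z=P[...,0],P[...,1],P[...,2]
for nm,lo,hi,z0,z1 in(("large",-.3,-.08,.2,.225),("small",.08,.4,.15,.19)):
    w=P[(X>.35)&(X<.6)&(Y>lo)&(Y<hi)&(Z>z0)&(Z<z1)&dark];print(nm,len(w),w.mean(0),w.max(0))
    w0=np.load('side.npz');Q=w0['P'];g=w0['f'].astype(int).max(2)<75
    q=Q[(Q[...,0]>.35)&(Q[...,0]<.6)&(Q[...,1]>lo)&(Q[...,1]<hi)&(Q[...,2]>z0)&(Q[...,2]<z1)&g];print(' was',len(q),q.mean(0),q.max(0))
E
```

```text
11.25 [ 0.47948399 -0.1898085   0.32073628] 0.08673953566903117 [-0.13610468  0.56091419 -0.29087   ] tilt 0.0005994463216940703 lat,h 0.00018925466697581377 0.1957362791141704 lean 0.0009668856936295385
large 776 [ 0.47958158 -0.18051493  0.20826867] [ 0.53055066 -0.16075643  0.21736491]
 was 780 [ 0.47854635 -0.17788896  0.20823151] [ 0.53122435 -0.15534613  0.21679257]
small 1647 [0.47165504 0.17083303 0.16697899] [0.52758885 0.18481917 0.18173801]
 was 1652 [0.47177979 0.17082527 0.16687197] [0.52711602 0.18486471 0.18153695]
```

View pics/rel.png

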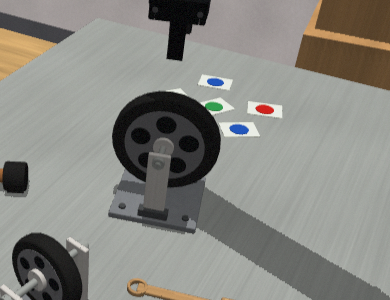

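The wheel is free and upright (tyre top near (165,92)), the gripper is clear above it, and the small wheel hasn't moved. Handing in.

```bash
python3 -c "
from plant import *
print(job_done())"
```

```text
the job is handed in; nothing more can be done
None
```

I rocked the larger wheel (on the robot's right) about 0.34 rad to the left, then about 0.33 rad to the right. I then set it upright, let go and backed off, and handed in the job at about 11.4 s of the 32 s allowed. Those angles come from the tool's position and tilt while it gripped the wheel. I did not feel a clear knock at either hard stop (0.35 rad), so the wheel may have stopped slightly short of its full travel.

- **Larger wheel:** at release the tool was within 0.01 rad of upright. The picture taken afterwards shows the wheel standing upright, and its top is 3–5 mm further right than at the start, which fits the small left lean it began with (roughly 0.04–0.08 rad).
- **Smaller wheel:** it moved less than 1 mm between the before and after camera measurements.
- **Gripper:** open and about 90 mm clear above the wheel, with the contact force close to zero. The readings I took between moves never exceeded about 10 N.

No check failed. The hand-in reports no verdict.

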